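Open a stock tote's spring gate and hold it wide

TASK

Open the grey stock tote: squeeze the catch with the long finger pads fully shut first, then squeeze the catch with the short finger pads fully shut, and take the gate by its upright steel post and swing it open past its detent. Finish while still holding the gate wide open with the gripper, about square to the tote's front, because it springs back if let go; leave the packets in the tote, and the glass jar and the ring tray beside it, where they are.

Things in the scene. Friction and masses are not known exactly. Their poses are not given: they have to be found in the camera images.
- tote: Open-topped grey plastic stock tote, fixed, 240 deep (x) x 262 wide (y) x 110 mm high. Origin on the gate's upright hinge line at bench level; x points from the gate into the tote (away from the robot), y left, z up; the tote fills x -5..240, y -237..+18 mm. A 10 mm thick sill lies in front at x -88..0, y -120..+10. A header plate (x 4..60, top at z 110) behind the gate carries both catches.
- gate_hinge (a point): Point on the gate's upright hinge line (left end of the gate seen from the robot), 110 mm above the bench.
- gate (a joint): Barred aluminium gate closing the tote's front, 222 x 93 mm, hinged at its left end; swings out towards the robot, clockwise from above. rad: 0 shut, stop at 1.75. Locked until both catches are squeezed. A spring always pulls it shut: 1.5 N at the post when shut, 3 to 4 N when wide. A sprung ball in the sill is the detent: a bump between 0.6 and 0.9 rad, about 6 N at the post. Let go, it swings back.
- gate_pull (a point): Point on the axis of the gate's pull, an upright round steel post, diameter 16 mm, on the gate's top edge 200 mm from the hinge line, from 105 to 167 mm above the bench. This point is 140 mm above the bench and moves with the gate. Nothing else stands within 25 mm of the post above 115 mm.
- long_catch_mid (a point): Centre between the two upright black pads of the long catch (squeezed FIRST), 140 mm above the bench. One pad on each side along the tote's y axis, 46 mm long (x), 6 thick, 116 to 158 mm above the bench; outer faces 44 mm apart when out, 24 squeezed. The catches stand 52 and 137 mm from the hinge line, 32 mm behind it; which is nearer varies. Steel lips reach over the gate, up to 126 mm high.
- long_catch_left (a joint): the left pad of the long catch (towards +y of the tote); slide, m: 0 = fully out (catch locked), 0.010 = squeezed fully in to its stop; its gate lip is clear of the gate above 0.008. Starts at 0 to 0.002. Rubs with about 5 N, no spring: it stays where it is squeezed to.
- long_catch_right (a joint): the right pad of the long catch (towards -y of the tote); slide, m: 0 = fully out (catch locked), 0.010 = squeezed fully in to its stop; its gate lip is clear of the gate above 0.008. Starts at 0 to 0.002. Rubs with about 5 N, no spring: it stays where it is squeezed to.
- short_catch_mid (a point): Centre between the two upright black pads of the short catch (squeezed SECOND), 140 mm above the bench. One pad on each side along the tote's y axis, 20 mm long (x), 6 thick, 116 to 158 mm above the bench; outer faces 44 mm apart when out, 24 squeezed. The catches stand 52 and 137 mm from the hinge line, 32 mm behind it; which is nearer varies. Steel lips reach over the gate, up to 126 mm high.
- short_catch_left (a joint): the left pad of the short catch (towards +y of the tote); slide, m: 0 = fully out (catch locked), 0.010 = squeezed fully in to its stop; its gate lip is clear of the gate above 0.008. Starts at 0 to 0.002. Rubs with about 5 N, no spring: it stays where it is squeezed to.
- short_catch_right (a joint): the right pad of the short catch (towards -y of the tote); slide, m: 0 = fully out (catch locked), 0.010 = squeezed fully in to its stop; its gate lip is clear of the gate above 0.008. Starts at 0 to 0.002. Rubs with about 5 N, no spring: it stays where it is squeezed to.
- packet_tall: bundle of paper packets inside the tote, 85 x 70 x 63 mm; a bystander. Origin: centre of its underside.
- packet_low: lower bundle of paper packets inside the tote, 95 x 80 x 36 mm; a bystander. Origin: centre of its underside.
- jar: small closed glass jar left of the tote, diameter 56, height 75 mm; a bystander. Origin: centre of its underside.
- findings_tray: white two-part tray of brass rings right of the tote, 110 x 140 x 22 mm; a bystander. Origin: centre of its underside.

How it is judged:
By the outcome, as a careful person would: the job done as asked, in the order asked, and still so for the second after the job is handed in, while the arm keeps its last pose, push and grip.
It also fails if it takes over 58 s, if anything falls off the work surface, if the arm or the gripper's body presses on something with over 40 N, if the wrist force passes 120 N, or if a joint passes its speed limit or range.

ROBOT

A 6-joint arm with a two-finger parallel gripper is mounted at the origin on the work surface. World frame = base frame: x ahead of the robot, y to its left, z up, the work surface at z = 0. Lengths are in m, angles in rad, forces in N, time in s.
With the tool pointing down it reaches from about 0.425 to 0.95 m from the base axis. Payload 3.5 kg.
Tool frame: the origin (TCP) lies midway between the tips of the shut fingers; the grasp point (between the pads) lies 19 mm behind it (ctrl.pinch_z is the distance from the TCP to the grasp point, in m); z points along the fingers, y is the line along which they close (so a half turn about z gives the same grasp; the last joint's range is limited). The gripper opens to 85 mm and grips with 20 to 120 N. Pads are 22 mm wide; open, the fingers measure 114 mm over their backs; the gripper's body (76 mm by 85 mm) begins 54 mm behind the grasp point. The pads swing forward as they close: fully open they stand 13 mm farther back than shut.
Start: joints at [1.044, 0.286, 1.577, -0, 1.279, -0.15], TCP at [0.248, 0.628, 0.231] pointing down, gripper open.
Joint ranges: [-2.77, 2.77], [-0.9, 2.22], [0.21, 2.48], [-1.53, 4.67], [0.24, 2.81], [-2.84, 2.84]. Speed limits (rad/s): [2.79, 2.79, 3.14, 3.14, 3.14, 3.14].

INTERFACE

Orientations are given as a unit quaternion [x, y, z, w].
In Python, from plant import get_state, viewer, sign_off, ctrl gives the robot as it stands. The module is installed in compiled form; this text tells all that it offers.
- The arm moves only by the shell command python3 -m handwheel 'ROWS' [FORCE]. ROWS is JSON, a list that holds one entry, the list of rows, each a list of 5 numbers: the finger opening in m, from 0 to 0.0854, then the shift along the tool's x, y, z in m, then the turn about the tool's z in degrees. In form: [[[claw, x, y, z, spin], ...]]. A call has 1 to 12 rows; each row shifts and turns the commanded pose from where the row before left it, along the tool's axes as they then stand; what a row does not reach is not made up. A row lasts 1/12 s, in which the tool goes at most 41.7 mm and 7.16 degrees, less where a joint would pass 70% of its speed; a pose out of reach is approached as far as the arm can. A call is refused whole if a number of a shift passes 0.0417 or a number of a turn 7.16, either way. A call with a gripper value outside its range is refused whole. The fingers move at their own pace and stop on an object; FORCE is the grip in N (left out, the last holds). Time passes only in rows, so rows that do not move let the fingers close. It gives the time, the measured TCP pose, the force, the opening and the grip force at its end, in the units of the state.
- get_state(): the state, without advancing time (a new reading comes with each control period).
- viewer.read_camera(name): name is "side" or "top"; returns the picture (400x640x3 uint8, blue, green, red); there is no depth.
- viewer.camera_params(name): a dict with "fov_y" (degrees; the focal length in pixels is half the picture's height over the tangent of half this angle, whatever the lens; pixels are square), "cx", "cy" (the principal point, pixels), "xyz" and "attitude" of the camera in the world. Camera axes: x right, y up, looking along -z (the intrinsics and any distortion apply to the point x, -y, -z); pixel columns grow to the right and rows downward; lengths in m; the calibration is good to about 2 mm. A picture is of the moment at which its call begins. camera_params takes no time and is no camera call.
- sign_off(): hands the job in; it is judged then, once.
Trained networks look in the newest picture that a camera, given by its name, has taken for a name from the list of things; names that differ only in an ending like _2 or _b are one class to them, and where a whole thing is asked for, a point or a joint stands for the part that bears it (a point fixed in the world has none). Each returns a list of dicts, best first, with "confidence" (0 to 1); they miss things now and then, are a little off and sometimes report something else, mostly with a low value. They report only what shows in the picture. A call takes as long as a camera call.
- viewer.look_for(camera, name): "extent" ([left, top, width, height] as shares, 0 to 1, of the picture: columns of its width, rows of its height, round what is visible of it).
- viewer.outline_of(camera, name): "mask" (400x640 bool, what is visible of it) and "extent" ([left, top, width, height] as shares, 0 to 1, of the picture: columns of its width, rows of its height, round what is visible of it).
- viewer.pinpoint(camera, name): "xy" ([column, row] as shares, 0 to 1, of the picture: columns of its width, rows of its height: a listed point, or the origin of a listed thing).
The state is a dict: "time": time; "qpos": joint angles; "dq": joint speeds; "joint_efforts": joint torques, N m; "eef_pos": TCP position; "tcp_rot": TCP orientation; "contact_force": force on the tool from outside, world axes, zero at the start; "wrist_torque": the same for the moment, N m; "opening": opening from 0.0 (shut) to 1.0 (fully open); "finger_force": force on a finger pad.
Only numpy, scipy, OpenCV 4.12 (cv2) and the standard library are available. Lean on these libraries where they do the work, as an engineer would, in place of code of your own. Each camera call takes 0.05 s, during which the arm holds its last target. There are 200 camera calls.

## Working session

There is one attempt and no reset: what is moved stays moved. The work goes in short steps, Python scripts to look and compute and a shell command to move; the robot and the scene stay as the last step left them, time stands still between calls to the robot, and variables do not carry over. Pictures are saved under pics/ and viewed, at most 10 in all, crops included, and the job is handed in when it is done.

```bash
mkdir -p pics; cat > h.py <<'E'
import numpy as np,cv2
from scipy.spatial.transform import Rotation as R
from plant import get_state,viewer,sign_off,ctrl
def ray(cam,xy):
    p=viewer.camera_params(cam); f=200/np.tan(np.radians(p["fov_y"])/2)
    u,v=xy[0]*640,xy[1]*400
    d=np.array([(u-p["cx"])/f,-(v-p["cy"])/f,-1])
    return np.array(p["xyz"]),R.from_quat(p["attitude"]).apply(d) if len(np.shape(p["attitude"]))==1 else np.array(p["attitude"])@d
def atz(cam,xy,z):
    o,d=ray(cam,xy); return o+d*(z-o[2])/d[2]
def tri(rs):
    A=0;b=0
    for o,d in rs:
        d=d/np.linalg.norm(d);P=np.eye(3)-np.outer(d,d);A=A+P;b=b+P@o
    return np.linalg.solve(A,b)
E
python3 - <<'E'
from h import *
for c in("top","side"):
    cv2.imwrite(f"pics/{c}0.png",viewer.read_camera(c)); print(c,viewer.camera_params(c))
for n,z in(("gate_hinge",.11),("gate_pull",.14),("long_catch_mid",.14),("short_catch_mid",.14),("tote",0)):
    rs=[]
    for c in("top","side"):
        r=viewer.pinpoint(c,n)
        for k in r[:2]: print(n,c,np.round(k["xy"],4),k["confidence"],atz(c,k["xy"],z).round(4))
        if r: rs.append(ray(c,r[0]["xy"]))
    if len(rs)==2: print("  tri",tri(rs).round(4))
s=get_state();print(s);print(ctrl.pinch_z,R.from_quat(s["tcp_rot"]).as_matrix().round(3))
E
```

```text
top {'fov_y': 56.57967286358245, 'cx': 324.53268807380084, 'cy': 197.47477884269384, 'xyz': array([0.55788188, 0.03114879, 0.78298189]), 'attitude': array([-0.04033084,  0.06044297,  0.70946709, -0.70098254])}
side {'fov_y': 53.112359314003356, 'cx': 316.7844712168773, 'cy': 199.23966498413697, 'xyz': array([0.18452504, 0.4772669 , 0.56509612]), 'attitude': array([-0.16872189,  0.43306569,  0.81715202, -0.34095398])}
gate_hinge top [0.4012 0.5523] 0.76 [0.6129 0.1342 0.11  ]
gate_hinge side [0.4341 0.584 ] 0.97 [0.6143 0.1287 0.11  ]
  tri [0.6116 0.1326 0.1141]
gate_pull top [0.5837 0.5763] 0.7 [ 0.5914 -0.072   0.14  ]
gate_pull side [0.552  0.4485] 0.62 [ 0.6106 -0.0699  0.14  ]
  tri [ 0.5971 -0.0655  0.1479]
long_catch_mid top [0.4509 0.51  ] 0.55 [0.6393 0.0749 0.14  ]
long_catch_mid side [0.4503 0.4935] 0.93 [0.6533 0.0682 0.14  ]
  tri [0.6401 0.0761 0.1498]
short_catch_mid top [0.5287 0.5145] 0.77 [ 0.6352 -0.0118  0.14  ]
short_catch_mid side [0.5036 0.466 ] 0.87 [ 0.6356 -0.0057  0.14  ]
  tri [ 0.6372 -0.0106  0.1369]
tote top [0.4197 0.569 ] 0.9 [0.6076 0.1262 0.    ]
to
[... 184 characters left out ...]
  1.27865640e+00, -1.49997585e-01]), 'dq': array([-7.23849740e-04, -1.26756273e-03,  6.93299627e-04, -2.24237945e-03,
        2.03722410e-04,  1.76450348e-05]), 'joint_efforts': array([-5.65803566e-04, -4.05667269e+01, -2.92738062e+01, -1.47573705e-04,
        7.31806340e-04, -5.67323085e-06]), 'eef_pos': array([0.24834025, 0.62762932, 0.23133563]), 'tcp_rot': array([ 1.87297515e-01,  9.82303232e-01, -2.36984110e-05, -2.16265500e-06]), 'contact_force': array([ 0.1891477 ,  0.28123978, -0.11372267]), 'wrist_torque': array([-0.06676644, -0.05752289,  0.04458643]), 'finger_force': 0.0, 'opening': 0.9963072737736377}
0.0187 [[-0.93   0.368 -0.   ]
 [ 0.368  0.93  -0.   ]
 [-0.    -0.    -1.   ]]
```

View pics/top0.png

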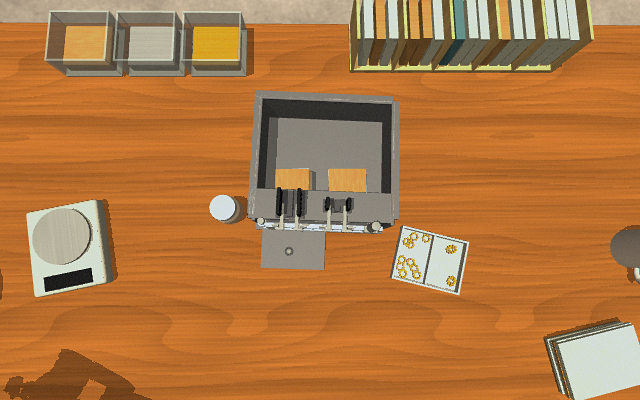

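View pics/side0.png

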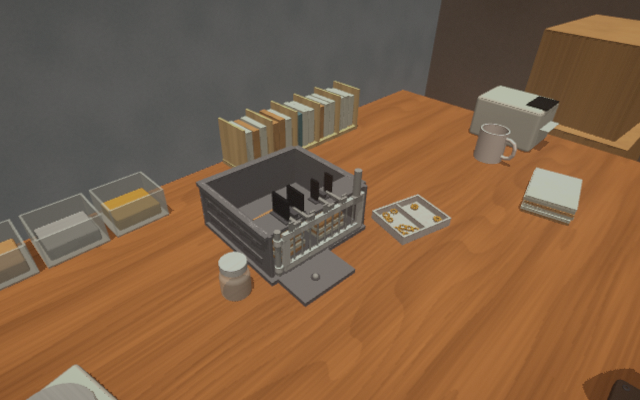

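```bash
cat >> h.py <<'E'
def proj(cam,X):
    p=viewer.camera_params(cam); f=200/np.tan(np.radians(p["fov_y"])/2)
    c=R.from_quat(p["attitude"]).inv().apply(np.asarray(X)-p["xyz"])
    return np.stack([p["cx"]+f*c[:,0]/-c[:,2],p["cy"]-f*c[:,1]/-c[:,2]],1)
def T(q,P):
    P=np.atleast_2d(P); c,s=np.cos(q[2]),np.sin(q[2])
    return np.stack([q[0]+c*P[:,0]-s*P[:,1],q[1]+s*P[:,0]+c*P[:,1],P[:,2]],1)
E
python3 - <<'E'
from h import *
from scipy.optimize import least_squares
M={"gate_hinge":[0,0,.11],"gate_pull":[0,-.2,.14],"long_catch_mid":[.032,-.052,.14],"short_catch_mid":[.032,-.137,.14],"tote":[0,0,0]}
ob=[]
for c in("top","side"):
    im=viewer.read_camera(c)
    for n in M:
        for r in viewer.pinpoint(c,n)[:1]: ob.append((c,n,np.array(r["xy"])*[640,400]))
def res(q): return np.concatenate([proj(c,T(q,M[n]))[0]-o for c,n,o in ob])
s=least_squares(res,[.612,.132,0],loss="soft_l1"); q=s.x; print(q)
for (c,n,o),e in zip(ob,res(q).reshape(-1,2)): print(c,n,o.round(1),e.round(1))
L={"top":[],"side":[]}
E_=[[-.005,.018,.11],[.24,.018,.11],[.24,-.237,.11],[-.005,-.237,.11],[-.088,.01,.01],[-.088,-.12,.01],[0,-.2,.105],[0,-.2,.167]]
for n,y,l in(("l",-.052,.023),("s",-.137,.01)):
    E_+=[[.032+a,y+b,.158] for a in(-l,l) for b in(-.022,.022)]
tiles=[]
for c,(x,y,w,h) in {"top":(240,85,170,190),"side":(190,140,190,165)}.items():
    im=cv2.resize(viewer.read_camera(c)[y:y+h,x:x+w],None,fx=3,fy=3,interpolation=cv2.INTER_CUBIC)
    for p in proj(c,T(q,E_)): cv2.circle(im,tuple(int(v) for v in ((p-[x,y]+.5)*3)),2,(0,0,255),-1)
    cv2.imwrite(f"pics/{c}_fit.png",im)
E
```

```text
[ 0.61386541  0.12914575 -0.07127979]
top gate_hinge [258.7 220.4] [ 0.9 -0. ]
top gate_pull [370.9 227.2] [ 1.6 -1.4]
top long_catch_mid [290.6 202. ] [-2.1  0.4]
top short_catch_mid [336.9 205.8] [ 0.3 -0.4]
top tote [270.4 226.6] [-3.2 -2. ]
side gate_hinge [277.2 233. ] [0.6 0.8]
side gate_pull [356.6 180.8] [1.  0.6]
side long_catch_mid [288.9 196.8] [0.6 4.5]
side short_catch_mid [323.4 183.2] [0.2 2.4]
side tote [281.9 278.9] [-2.1 -1. ]
```

View pics/top_fit.png

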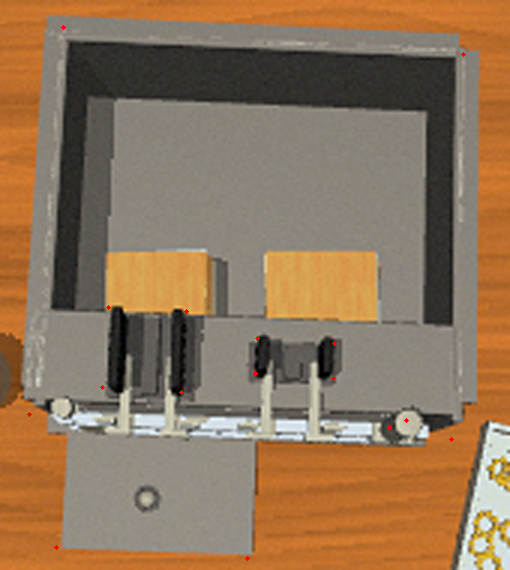

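View pics/side_fit.png

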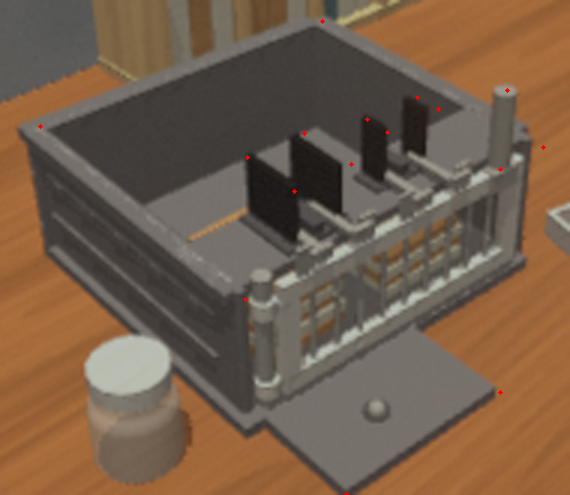

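```bash
python3 - <<'E'
from h import *
from scipy.optimize import least_squares
t=(240,85);s=(190,140)
ob=[("top",(62,547),[-.088,.01,.01]),("top",(253,552),[-.088,-.12,.01]),("top",(408,422),[0,-.2,.167]),
("top",(148.5,350),[.032,-.052,.158]),("top",(294.5,357),[.032,-.137,.158]),
("top",(48,16),[.24,.018,.11]),("top",(460,36),[.24,-.237,.11]),
("side",(345,493),[-.088,.01,.01]),("side",(497,390),[-.088,-.12,.01]),("side",(505,91),[0,-.2,.167]),("side",(498,168),[0,-.2,.105]),
("side",(294.5,159),[.032,-.052,.158]),("side",(395,110.5),[.032,-.137,.158]),("side",(261,275),[0,0,.11])]
O=[np.array(o)/3-.5+np.array(t if c=="top" else s) for c,o,_ in ob]
def res(q):
    return np.concatenate([proj(c,T(q,P))[0]-o for (c,_,P),o in zip(ob,O)])
f=least_squares(res,[.612,.132,0],loss="soft_l1"); q=f.x; print(q.round(4))
for (c,_,P),e in zip(ob,res(q).reshape(-1,2)): print(c,P,e.round(1))
np.save("q.npy",q)
print(T(q,[[.032,-.052,.14],[.032,-.137,.14],[0,-.2,.14]]).round(4))
E
```

```text
[ 0.6157  0.1288 -0.0577]
top [-0.088, 0.01, 0.01] [-1.1 -0.5]
top [-0.088, -0.12, 0.01] [-1.1  0.6]
top [0, -0.2, 0.167] [-0.3 -3.2]
top [0.032, -0.052, 0.158] [-1.2 -1.6]
top [0.032, -0.137, 0.158] [ 0.2 -1.6]
top [0.24, 0.018, 0.11] [3.5 3. ]
top [0.24, -0.237, 0.11] [-0.2  3.4]
side [-0.088, 0.01, 0.01] [ 0.6 -0.5]
side [-0.088, -0.12, 0.01] [ 0.5 -0.3]
side [0, -0.2, 0.167] [-0.8 -1. ]
side [0, -0.2, 0.105] [-0.7 -0.6]
side [0.032, -0.052, 0.158] [0.7 0.2]
side [0.032, -0.137, 0.158] [1.4 0.7]
side [0, 0, 0.11] [0.8 2.1]
[[ 0.6446  0.075   0.14  ]
 [ 0.6397 -0.0098  0.14  ]
 [ 0.6041 -0.0709  0.14  ]]
```

```bash
python3 -m handwheel '[[[0.062,0,0,0,-6.1],[0.062,0,0,0,-6.1],[0.062,0,0,0,-6.1],[0.062,-0.0237,-0.0294,0,0],[0.062,-0.0237,-0.0294,0,0],[0.062,-0.0237,-0.0294,0,0],[0.062,-0.0237,-0.0294,0,0],[0.062,-0.0237,-0.0294,0,0],[0.062,-0.0237,-0.0294,0,0],[0.062,-0.0237,-0.0294,0,0],[0.062,-0.0237,-0.0294,0,0],[0.062,-0.0237,-0.0294,0,0]]]' 60
python3 -m handwheel '[[[0.062,-0.0237,-0.0294,0,0],[0.062,-0.0237,-0.0294,0,0],[0.062,-0.0237,-0.0294,0,0],[0.062,-0.0237,-0.0294,0,0],[0.062,-0.0237,-0.0294,0,0],[0.062,-0.0237,-0.0294,0,0],[0.062,-0.0237,-0.0294,0,0],[0.062,-0.0237,-0.0294,0,0],[0.062,0,0,0,0],[0.062,0,0,0,0]]]'
cat > go.py <<'E'
from h import *
import sys
s=get_state();Rm=R.from_quat(s["tcp_rot"]).as_matrix();p=s["eef_pos"]
print("t",round(s["time"],2),"p",p.round(4),"yang",np.degrees(np.arctan2(Rm[1,1],Rm[0,1])).round(2),"F",s["contact_force"].round(1),"open",round(s["opening"]*85.4,1),"ff",round(s["finger_force"],1),"q",s["qpos"].round(2))
if len(sys.argv)>3:
    print("tool delta",(Rm.T@(np.array(sys.argv[1:4],float)-p)).round(4))
E
python3 go.py .643 .075 .15
```

```text
time: 2.3
eef_pos: [0.4469, 0.3497, 0.2316]
tcp_rot: [0.029, 1.0, 0.0, 0.0]
contact_force: [1.0, 0.6, -0.4]
opening: 0.724
finger_force: 0.0
time: 3.13
eef_pos: [0.6227, 0.1037, 0.2311]
tcp_rot: [0.03, 1.0, 0.0, -0.0]
contact_force: [-0.9, 0.5, 0.6]
opening: 0.723
finger_force: 0.0
t 3.13 p [0.6227 0.1037 0.2311] yang 86.51 F [-0.9  0.5  0.6] open 61.8 ff 0.0 q [ 0.    0.19  1.69  0.    1.26 -1.51]
tool delta [-0.022  -0.0274  0.0811]
```

```bash
python3 -m handwheel '[[[0.062,-0.022,-0.0274,0.02,0],[0.062,0,0,0.025,0],[0.062,0,0,0,0],[0.062,0,0,0,0]]]'
python3 go.py .643 .075 .13
python3 - <<'E'
from h import *
a=viewer.read_camera("top")[140:260,240:400];b=viewer.read_camera("side")[100:260,230:390]
f=lambda i:cv2.resize(i,(400,int(400*i.shape[0]/i.shape[1])),interpolation=cv2.INTER_CUBIC)
a,b=f(a),f(b);a=cv2.copyMakeBorder(a,0,b.shape[0]-a.shape[0],0,0,0)
cv2.imwrite("pics/a1.png",np.hstack([a,b]))
E
```

```text
time: 3.47
eef_pos: [0.6404, 0.0782, 0.1844]
tcp_rot: [0.028, 1.0, 0.0, -0.003]
contact_force: [-0.5, 0.5, -0.5]
opening: 0.728
finger_force: 0.0
t 3.47 p [0.6404 0.0782 0.1844] yang 86.76 F [-0.5  0.5 -0.5] open 62.2 ff 0.0 q [-0.04  0.26  1.69  0.    1.19 -1.55]
tool delta [-0.0031 -0.003   0.0544]
```

View pics/a1.png

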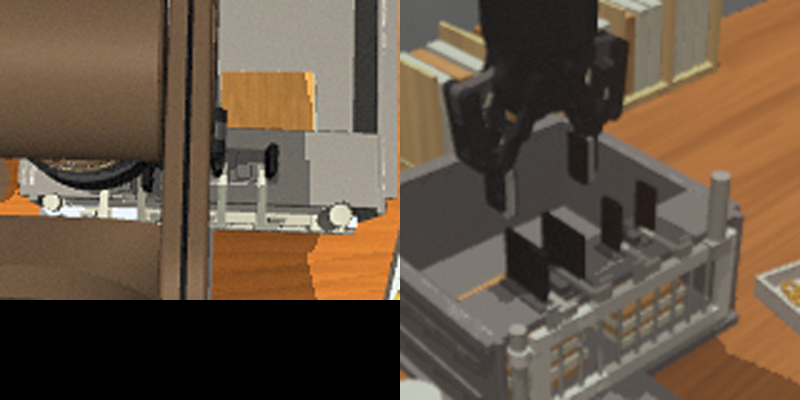

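```bash
python3 - <<'E'
from h import *
print(proj("side",[[.6404,.0782,.184],[.6404,.0782,.191],[.6404,.0782,.158],[.6446,.075,.158],[.643,.075,.158],[.643,.079,.158],[.63,.075,.158]]).round(1))
E
python3 -m handwheel '[[[0.062,-0.003,-0.002,0.018,0],[0.062,0,0,0.012,0],[0.062,0,0,0,0],[0.062,0,0,0,0]]]'
python3 go.py .643 .075 .13
python3 - <<'E'
from h import *
b=viewer.read_camera("side")[150:230,250:350]
cv2.imwrite("pics/a2.png",cv2.resize(b,None,fx=6,fy=6,interpolation=cv2.INTER_CUBIC))
E
```

```text
[[288.3 182.2]
 [288.3 178.8]
 [288.6 194.3]
 [288.4 192.7]
 [289.  193. ]
 [287.4 193.9]
 [293.8 195.9]]
time: 3.9
eef_pos: [0.6445, 0.0755, 0.1561]
tcp_rot: [0.028, 1.0, 0.0, -0.001]
contact_force: [-0.4, 0.9, 1.0]
opening: 0.727
finger_force: 0.0
t 3.9 p [0.6445 0.0755 0.1561] yang 86.76 F [-0.4  0.9  1. ] open 62.1 ff 0.0 q [-0.04  0.3   1.7   0.    1.14 -1.55]
tool delta [ 0.0014 -0.0005  0.0261]
```

View pics/a2.png

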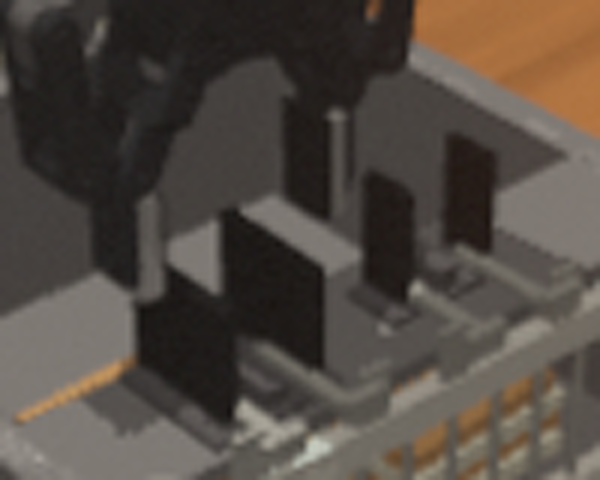

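The fingers (tips at about (145,300) and (325,215) in the crop) straddle the long pads, whose top edges start near (140,300) and (225,210). Both lie well clear of the short pads. Next I descend and squeeze.

```bash
python3 -m handwheel '[[[0.062,0,0,0.014,0],[0.062,0,0,0.012,0],[0.062,0,0,0,0],[0.062,0,0,0,0]]]'
python3 -m handwheel '[[[0.045,0,0,0,0],[0.045,0,0,0,0],[0.035,0,0,0,0],[0.035,0,0,0,0]]]' 60
python3 -m handwheel '[[[0.03,0,0,0,0],[0.027,0,0,0,0],[0.022,0,0,0,0],[0.02,0,0,0,0],[0.02,0,0,0,0],[0.02,0,0,0,0]]]' 60
python3 go.py
```

```text
time: 4.28
eef_pos: [0.644, 0.0748, 0.1284]
tcp_rot: [0.029, 1.0, 0.0, -0.002]
contact_force: [0.1, 0.2, 0.0]
opening: 0.729
finger_force: 0.0
time: 4.62
eef_pos: [0.6457, 0.0749, 0.1315]
tcp_rot: [0.029, 1.0, 0.0, 0.001]
contact_force: [-1.9, 1.1, 2.8]
opening: 0.409
finger_force: 4.7
time: 5.12
eef_pos: [0.6458, 0.0751, 0.1328]
tcp_rot: [0.028, 1.0, 0.0, 0.001]
contact_force: [-2.5, 0.7, 8.7]
opening: 0.245
finger_force: 44.9
t 5.12 p [0.6458 0.0751 0.1328] yang 86.76 F [-2.5  0.7  8.7] open 20.9 ff 44.9 q [-0.04  0.32  1.72  0.    1.1  -1.55]
```

```bash
python3 -m handwheel '[[[0.01,0,0,0,0],[0.005,0,0,0,0],[0.005,0,0,0,0],[0.005,0,0,0,0]]]' 60
python3 go.py
python3 -m handwheel '[[[0.05,0,0,0,0],[0.062,0,0,0,0],[0.062,0,0,0,0],[0.062,0,0,0,0],[0.062,0,0,-0.03,0],[0.062,0,0,-0.03,0],[0.062,0,0,0,0],[0.062,0,0,0,0]]]'
python3 go.py .638 -.010 .13
python3 - <<'E'
from h import *
b=viewer.read_camera("side")[150:230,250:350]
cv2.imwrite("pics/a3.png",cv2.resize(b,None,fx=6,fy=6,interpolation=cv2.INTER_CUBIC))
E
```

```text
time: 5.45
eef_pos: [0.6459, 0.0751, 0.1331]
tcp_rot: [0.028, 1.0, 0.0, 0.001]
contact_force: [-3.4, 0.9, 9.1]
opening: 0.231
finger_force: 60.5
t 5.45 p [0.6459 0.0751 0.1331] yang 86.76 F [-3.4  0.9  9.1] open 19.7 ff 60.5 q [-0.04  0.32  1.72  0.    1.1  -1.55]
time: 6.12
eef_pos: [0.6468, 0.0746, 0.1932]
tcp_rot: [0.029, 1.0, -0.0, 0.003]
contact_force: [-0.1, 0.3, -0.3]
opening: 0.723
finger_force: 0.0
t 6.12 p [0.6468 0.0746 0.1932] yang 86.7 F [-0.1  0.3 -0.3] open 61.8 ff 0.0 q [-0.04  0.26  1.68 -0.    1.2  -1.55]
tool delta [ 0.0043 -0.0849  0.0632]
```

View pics/a3.png

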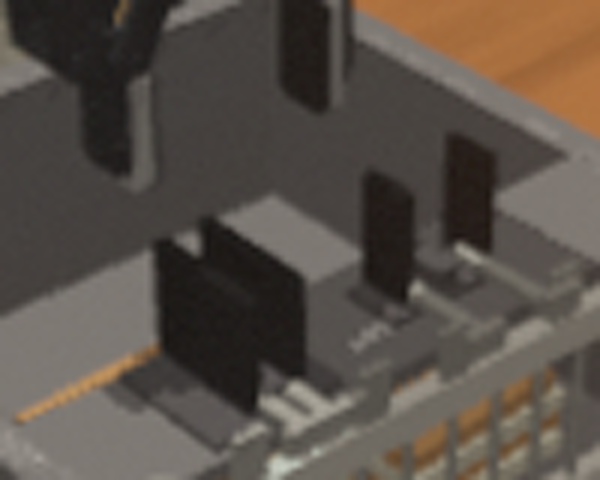

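The long pads have moved in evenly: left from x≈140 to 158, right from 225 to 203, with the lips together near (300,400). Next is the short catch.

```bash
python3 -m handwheel '[[[0.062,0.001,-0.0283,0,0],[0.062,0.001,-0.0283,0,0],[0.062,0.001,-0.0283,0,0],[0.062,0,0,0.03,0],[0.062,0,0,0,0],[0.062,0,0,0,0]]]'
python3 go.py .639 -.010 .13
python3 - <<'E'
from h import *
b=viewer.read_camera("side")[150:230,250:350]
cv2.imwrite("pics/a4.png",cv2.resize(b,None,fx=6,fy=6,interpolation=cv2.INTER_CUBIC))
E
```

```text
time: 6.67
eef_pos: [0.6347, -0.0096, 0.1564]
tcp_rot: [0.029, 1.0, 0.001, -0.004]
contact_force: [0.5, 0.6, 0.2]
opening: 0.728
finger_force: 0.0
t 6.67 p [ 0.6347 -0.0096  0.1564] yang 86.67 F [0.5 0.6 0.2] open 62.1 ff 0.0 q [-0.17  0.27  1.74  0.    1.14 -1.69]
tool delta [-0.0045 -0.0002  0.0263]
```

View pics/a4.png

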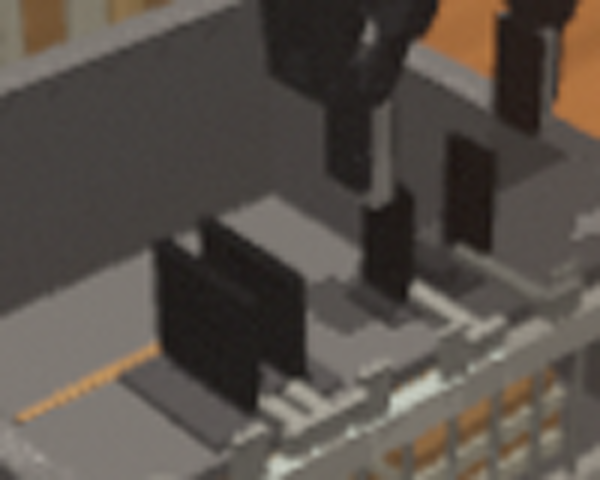

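The fingers (tips near (365,200) and (525,130)) stand just outside the short pads, with both pads between them. I go down and squeeze.

```bash
python3 -m handwheel '[[[0.062,-0.003,0,0.014,0],[0.062,0,0,0.011,0],[0.062,0,0,0,0],[0.062,0,0,0,0]]]'
python3 -m handwheel '[[[0.045,0,0,0,0],[0.045,0,0,0,0],[0.035,0,0,0,0],[0.035,0,0,0,0]]]' 60
python3 -m handwheel '[[[0.03,0,0,0,0],[0.027,0,0,0,0],[0.02,0,0,0,0],[0.01,0,0,0,0],[0.005,0,0,0,0],[0.005,0,0,0,0],[0.005,0,0,0,0]]]' 60
python3 go.py .639 -.010 .13
```

```text
time: 7.05
eef_pos: [0.6395, -0.0093, 0.1338]
tcp_rot: [0.028, 1.0, 0.0, -0.001]
contact_force: [-0.4, 0.6, -0.1]
opening: 0.726
finger_force: 0.0
time: 7.38
eef_pos: [0.6408, -0.01, 0.1369]
tcp_rot: [0.029, 1.0, -0.0, 0.001]
contact_force: [-1.1, 1.2, 4.2]
opening: 0.413
finger_force: 4.8
time: 7.97
eef_pos: [0.641, -0.0098, 0.1385]
tcp_rot: [0.028, 1.0, -0.0, 0.001]
contact_force: [-3.4, 2.5, 9.6]
opening: 0.222
finger_force: 60.6
t 7.97 p [ 0.641  -0.0098  0.1385] yang 86.75 F [-3.4  2.5  9.6] open 19.0 ff 60.6 q [-0.17  0.3   1.74  0.    1.1  -1.69]
tool delta [ 0.002  -0.0003  0.0085]
```

```bash
python3 -m handwheel '[[[0.05,0,0,0,0],[0.062,0,0,0,0],[0.062,0,0,0,0],[0.062,0,0,0,0],[0.062,0,0,-0.032,0],[0.062,0,0,-0.032,0],[0.062,0,0,0,6.9],[0.062,0,0,0,6.9],[0.062,0,0,0,6.9],[0.062,0,0,0,6.9],[0.062,0,0,0,6.9],[0.062,0,0,0,6.9]]]'
python3 -m handwheel '[[[0.062,0,0,0,6.9],[0.062,0,0,0,6.9],[0.062,0,0,0,6.9],[0.062,0,0,0,6.9],[0.062,0,0,0,6.9],[0.062,0,0,0,6.9],[0.062,0,0,0,6.9],[0.062,-0.0315,-0.0172,0,0],[0.062,-0.0315,-0.0172,0,0],[0.062,0,0,0,0],[0.062,0,0,0,0]]]' 
python3 go.py .603 -.071 .13
python3 - <<'E'
from h import *
b=viewer.read_camera("side")[120:260,250:420]
cv2.imwrite("pics/a5.png",cv2.resize(b,None,fx=4,fy=4,interpolation=cv2.INTER_CUBIC))
E
```

```text
time: 8.97
eef_pos: [0.6402, -0.0101, 0.1988]
tcp_rot: [0.383, 0.924, -0.0, -0.0]
contact_force: [0.5, -0.3, -0.5]
opening: 0.727
finger_force: 0.0
time: 9.88
eef_pos: [0.6021, -0.0724, 0.199]
tcp_rot: [0.726, 0.687, -0.0, -0.0]
contact_force: [0.6, 0.6, 0.6]
opening: 0.729
finger_force: 0.0
t 9.88 p [ 0.6021 -0.0724  0.199 ] yang -3.15 F [0.6 0.6 0.6] open 62.2 ff 0.0 q [-0.29  0.17  1.78  0.    1.2  -0.23]
tool delta [0.0014 0.0009 0.069 ]
```

View pics/a5.png

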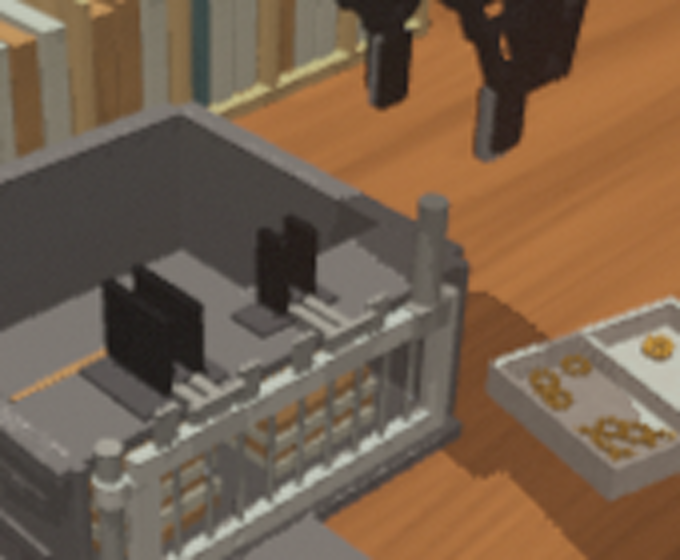

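Both catches are now squeezed narrow (pads near (150,330) and (285,260)). The fingers at (385,100) and (495,155) sit above and either side of the post top at (432,200). I lower and grip it.

```bash
python3 -m handwheel '[[[0.062,0.0014,0,0.03,0],[0.062,0,0,0.025,0],[0.062,0,0,0.014,0],[0.062,0,0,0,0],[0.062,0,0,0,0]]]'
python3 -m handwheel '[[[0.04,0,0,0,0],[0.03,0,0,0,0],[0.025,0,0,0,0],[0.022,0,0,0,0],[0.019,0,0,0,0],[0.019,0,0,0,0],[0.019,0,0,0,0]]]' 80
python3 go.py .603 -.071 .13
```

```text
time: 10.35
eef_pos: [0.6026, -0.069, 0.1296]
tcp_rot: [0.725, 0.689, -0.0, -0.001]
contact_force: [0.9, -0.7, -0.3]
opening: 0.722
finger_force: 0.0
time: 10.93
eef_pos: [0.6022, -0.0697, 0.1306]
tcp_rot: [0.725, 0.688, -0.001, -0.001]
contact_force: [-5.3, 0.0, 2.6]
opening: 0.225
finger_force: 2.2
t 10.93 p [ 0.6022 -0.0697  0.1306] yang -2.98 F [-5.3  0.   2.6] open 19.2 ff 2.2 q [-0.28  0.24  1.83 -0.    1.08 -0.23]
tool delta [-0.0012  0.0009  0.0006]
```

```bash
python3 -m handwheel '[[[0.017,0,-0.0015,0,0],[0.01,0,-0.0005,0,0],[0.005,0,0,0,0],[0.005,0,0,0,0],[0.005,0,0,0,0],[0.005,0,0,0,0]]]' 80
python3 go.py
```

```text
time: 11.43
eef_pos: [0.6007, -0.0696, 0.1307]
tcp_rot: [0.725, 0.689, -0.0, -0.0]
contact_force: [-4.1, 0.2, 6.2]
opening: 0.166
finger_force: 77.9
t 11.43 p [ 0.6007 -0.0696  0.1307] yang -2.97 F [-4.1  0.2  6.2] open 14.2 ff 77.9 q [-0.28  0.23  1.83 -0.    1.07 -0.23]
```

```bash
python3 -m handwheel '[[[0.005,0.0003,-0.0105,0,3],[0.005,0.0003,-0.0105,0,3],[0.005,0.0003,-0.0105,0,3],[0.005,0.0003,-0.0105,0,3],[0.005,0,0,0,0]]]' 80
cat >> go.py <<'E'
d=p[:2]-[.6122,.1301]; print("r",np.hypot(*d).round(4),"gate deg",(-93.3-np.degrees(np.arctan2(d[1],d[0]))+360*(0))%360)
E
python3 go.py
```

```text
time: 11.85
eef_pos: [0.5598, -0.0623, 0.1307]
tcp_rot: [0.794, 0.608, 0.002, 0.001]
contact_force: [3.2, 1.7, 1.5]
opening: 0.164
finger_force: 78.6
t 11.85 p [ 0.5598 -0.0623  0.1307] yang -15.06 F [3.2 1.7 1.5] open 14.0 ff 78.6 q [-0.29  0.15  1.94  0.    1.05 -0.03]
r 0.1994 gate deg 11.937667157755513
```

```bash
python3 -m handwheel '[[[0.005,0.0004,-0.0122,0,3.5],[0.005,0.0004,-0.0122,0,3.5],[0.005,0.0004,-0.0122,0,3.5],[0.005,0.0004,-0.0122,0,3.5],[0.005,0.0004,-0.0122,0,3.5],[0.005,0.0004,-0.0122,0,3.5],[0.005,0.0004,-0.0122,0,3.5],[0.005,0.0004,-0.0122,0,3.5],[0.005,0,0,0,0]]]'
python3 go.py
```

```text
time: 12.6
eef_pos: [0.4771, -0.0141, 0.1308]
tcp_rot: [0.917, 0.398, 0.004, 0.001]
contact_force: [8.2, 4.0, -3.7]
opening: 0.168
finger_force: 78.8
t 12.6 p [ 0.4771 -0.0141  0.1308] yang -43.05 F [ 8.2  4.  -3.7] open 14.3 ff 78.8 q [-0.24 -0.05  2.14  0.01  1.04  0.5 ]
r 0.1976 gate deg 39.83224034151657
```

```bash
python3 -m handwheel '[[[0.005,0.0009,-0.0122,0,3.5],[0.005,0.0009,-0.0122,0,3.5],[0.005,0.0006,-0.0122,0,3.5],[0.005,0.0004,-0.0122,0,3.5],[0.005,0.0004,-0.0122,0,3.5],[0.005,0.0004,-0.0122,0,3.5],[0.005,0.0004,-0.0122,0,3.5],[0.005,0,0,0,0]]]'
python3 go.py
```

```text
time: 13.27
eef_pos: [0.4304, 0.056, 0.1307]
tcp_rot: [0.981, 0.195, 0.005, 0.0]
contact_force: [9.0, -0.1, -5.1]
opening: 0.163
finger_force: 79.0
t 13.27 p [0.4304 0.056  0.1307] yang -67.49 F [ 9.  -0.1 -5.1] open 13.9 ff 79.0 q [-0.11 -0.16  2.24  0.    1.05  1.07]
r 0.1963 gate deg 64.53416601277361
```

```bash
python3 -m handwheel '[[[0.005,0.0010,-0.0122,0,3.5],[0.005,0.0010,-0.0122,0,3.5],[0.005,0.0006,-0.0122,0,3.5],[0.005,0.0006,-0.0122,0,3.5],[0.005,0.0006,-0.0122,0,3.5],[0.005,0.0004,-0.0122,0,3.5],[0.005,0,0,0,0],[0.005,0,0,0,0]]]'
python3 go.py
python3 - <<'E'
from h import *
b=viewer.read_camera("side")[110:370,170:520]
cv2.imwrite("pics/a6.png",cv2.resize(b,None,fx=2,fy=2,interpolation=cv2.INTER_CUBIC))
E
```

```text
time: 13.93
eef_pos: [0.4166, 0.1264, 0.1307]
tcp_rot: [1.0, 0.015, 0.003, 0.001]
contact_force: [5.4, -2.4, -1.9]
opening: 0.165
finger_force: 79.4
t 13.93 p [0.4166 0.1264 0.1307] yang -88.29 F [ 5.4 -2.4 -1.9] open 14.1 ff 79.4 q [ 0.06 -0.15  2.23 -0.    1.05  1.6 ]
r 0.1956 gate deg 85.62176916162694
```

View pics/a6.png

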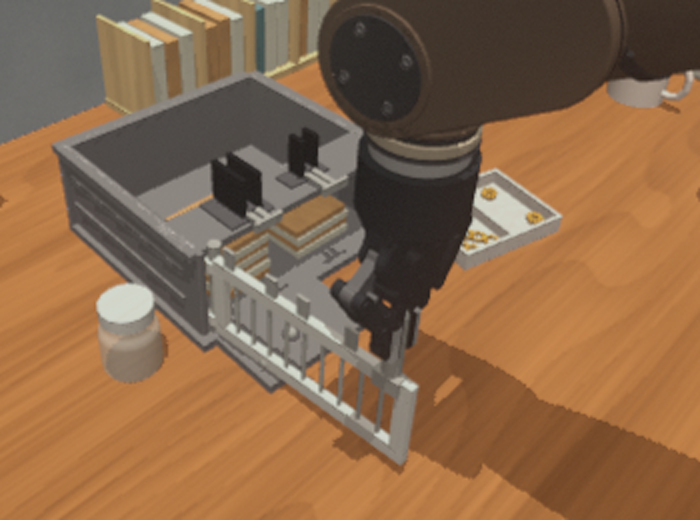

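The gate stands wide open, running from the hinge at (215,250) to its end at (405,420), with the post gripped near (400,350). The jar and tray look undisturbed. A small nudge brings it to square.

```bash
python3 -m handwheel '[[[0.005,0.0004,-0.0077,0,2.2],[0.005,0.0004,-0.0077,0,2.2],[0.005,0,0,0,0],[0.005,0,0,0,0],[0.005,0,0,0,0],[0.005,0,0,0,0]]]'
python3 go.py
```

```text
time: 14.48
eef_pos: [0.417, 0.1412, 0.1307]
tcp_rot: [1.0, -0.024, 0.003, 0.001]
contact_force: [5.2, -3.9, -1.6]
opening: 0.164
finger_force: 79.4
t 14.48 p [0.417  0.1412 0.1307] yang -92.71 F [ 5.2 -3.9 -1.6] open 14.0 ff 79.4 q [ 0.1  -0.14  2.22 -0.    1.05  1.72]
r 0.1955 gate deg 89.94504626748204
```

```bash
python3 -c "
from plant import sign_off; print(sign_off())"
```

```text
the job is handed in; nothing more can be done
None
```

I squeezed the long catch shut, then the short one, and swung the gate past its detent to about 90°. The job is handed in with the gripper still holding the post; the jar and ring tray looked undisturbed, and nothing touched the packets.

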